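# Switch on the guarded dry-block heater

## Task

Switch on the dry-block heater that has the red switch guard: with a fingertip push the red guard up and back until it stays open, flip the toggle beneath it all the way over to the green dot, then tip the guard forward so that it drops fully shut over the toggle. Leave the blue-guarded heater's guard and switch alone, and do not pick up, knock over or shift the tubes and other things on the bench.

Things in the scene. Friction and masses are not known exactly. Their poses are not given: they have to be found in the camera images.
- heater_red: Dry-block heater with the red switch guard (the one to work on): fixed white housing 240 x 150 mm, deck 60 mm above the bench. Origin: centre of its underside; x points from its front (switch side, towards the robot) to its back, y to its left, z up. On the deck an aluminium tube block, 30 mm tall, fills x 35 to 100 mm, y -55 to 55.
- red_hinge (a point): Middle of the hinge line of the red guard, fixed on the heater at x -30, y 0, 68 mm above the bench (8 mm above the deck). The hinge line runs along the heater's y.
- red_lip (a point): Middle of the front edge of the red guard's lip. The guard: plastic cover, about 40 g, 56 mm long and wide (50 inside), open in front: two cheeks under a 3 mm top. From the top's front edge a lip 44 mm wide, 16 long juts forward, 28 degrees up. Shut, its edge is 69 mm ahead of the hinge line and 48 above it (56 above the deck); a fingertip fits beneath from the front.
- red_guard (a joint): Red guard, rad: 0 shut, 1.4 (stop) swung up and back towards the heater's rear. Light hinge, no spring: beyond about 0.9 it falls open against its stop and stays there, below about 0.7 it falls shut.
- red_toggle_tip (a point): Centre of the 11 mm ball at the end of the steel toggle under the red guard, 28 mm from the toggle's pivot; stem 8 mm thick.
- red_pivot (a point): Pivot of that toggle, fixed on the heater at x -60, y 0, 64 mm above the bench.
- red_toggle (a joint): Toggle, rad: 0 fully off (leaning 0.5 rad towards the heater's +y, black dot on the deck 50 mm to +y), 1.0 fully on (leaning 0.5 rad towards -y, green dot on the deck 50 mm to -y). Stiff: it stays where it is left; about 2 N sideways near its ball moves it.
- heater_blue: Dry-block heater with the blue switch guard (to be left alone): fixed white housing 240 x 150 mm, deck 60 mm above the bench. Origin: centre of its underside; x points from its front (switch side, towards the robot) to its back, y to its left, z up. On the deck an aluminium tube block, 30 mm tall, fills x 35 to 100 mm, y -55 to 55.
- blue_guard (a joint): The blue guard, rad: 0 shut, 1.4 open; built like the red one.
- blue_toggle (a joint): The toggle under the blue guard, rad: 0 off, 1.0 on; built like the red one.
- tube_orange: Loose capped sample tube with orange cap, 18 mm thick, 59 mm long, upright in the red heater's block (its cap tops out 64 mm above the deck). Origin: centre of its foot.
- tube_yellow: The same with yellow cap, in the blue heater's block.
- bottle: Loose amber reagent bottle, 64 mm diameter, 130 mm tall, to the right, nearer the robot than the tip box. Origin: centre of its foot.
- beaker: Loose clear beaker, 72 mm diameter, 90 mm tall, to the left. Origin: centre of its foot.
- timer: Loose white lab timer lying flat, 50 x 70 x 18 mm, to the left, nearer the robot than the beaker. Origin: centre of its underside.
- tip_box: Loose blue pipette-tip box, 85 x 120 x 58 mm, to the right. Origin: centre of its underside.

How it is judged:
By the outcome, as a careful person would: the job done as asked, in the order asked, and still so for the second after the job is handed in, with the robot touching nothing.
It also fails if it takes over 58 s, if anything falls off the work surface, if the arm or the gripper's body presses on something with over 40 N, if the wrist force passes 120 N, or if a joint passes its speed limit or range.

## Robot

A 7-joint arm with a two-finger parallel gripper is mounted at the origin on the work surface. World frame = base frame: x ahead of the robot, y to its left, z up, the work surface at z = 0. Lengths are in m, angles in rad, forces in N, time in s.
With the tool pointing down it reaches from about 0.425 to 0.875 m from the base axis. Payload 4.7 kg.
Tool frame: the origin (TCP) lies on the mounting face of the last link; the fingertips stand 182 mm ahead of it and the grasp point (between the pads) lies 164 mm ahead of it (ctrl.finger_overhang is the distance from the TCP to the fingertips, in m); z points along the fingers, y is the line along which they close (so a half turn about z gives the same grasp; the last joint's range is limited). The gripper opens to 87 mm and grips with 3 to 60 N. Pads are 19 mm wide; open, the fingers measure 117 mm over their backs; the gripper's body (75 mm by 190 mm) begins 51 mm behind the grasp point.
Start: joints at [1.31, 0.321, -0.07, 1.45, 0.023, 1.371, -0.057], TCP at [0.176, -0.626, 0.405] pointing down, gripper open.
Joint ranges: [-2.86, 2.86], [-0.3, 2.09], [-1.38, 1.24], [0.06, 2.45], [-1.56, 4.7], [0.09, 2.05], [-2.69, 2.69]. Speed limits (rad/s): [2.57, 2.57, 3.14, 3.14, 3.14, 3.14, 3.14].

## Interface

Orientations are given as a rotation vector (axis times angle).
In Python, from bench import ctrl gives the robot as it stands.
- The arm moves only by the shell command python3 -m jog 'ROWS' [FORCE]. ROWS is a JSON object of lists of equal length, an entry for each row: "translation": the shift along the tool's x, y, z as a fraction of full scale, a list of three; "yaw": the turn about the tool's z as a fraction of full scale; "jaw": the closure, from 0 (fully open) to 1 (shut). In form: {"translation": [[dx, dy, dz], ...], "yaw": [yaw, ...], "jaw": [jaw, ...]}. A call has 1 to 8 rows; each row is the pose to reach, as a shift and turn from the pose commanded when the call began, along the tool's axes at that moment, turning the shorter way round; what a row does not reach only later rows make up. Full scale, the value 1, is 0.2 m for a shift and 180 degrees for a turn. A row lasts 1/8 s, in which the tool goes at most 62.5 mm and 10.7 degrees, less where a joint would pass 70% of its speed; a pose out of reach is approached as far as the arm can. A call with a number of a shift or a turn outside -1 to 1 is refused whole. A call with a gripper value outside its range is refused whole. The fingers move at their own pace and stop on an object; FORCE is the grip in N (left out, the last holds). Time passes only in rows, so rows that repeat a pose let the fingers close. It gives the time, the measured TCP pose, the force, the opening and the grip force at its end, in the units of the state.
- ctrl.get_state(): the state, without advancing time (a new reading comes with each control period).
- ctrl.get_image(name): name is "scene" or "side" or "wrist"; returns a dict with "pixels" (480x640x3 uint8, blue, green, red), "fx", "fy", "cx", "cy" (pixels), "k1" (the pictures are not rectified: a ray, as slopes to the right and down, at radius r is drawn at 1 + k1 r^2 times it, then the intrinsics apply), "R" (3x3) and "t" (3): a world point X has camera coordinates R X + t; the wrist camera has in their place "mount" (4x4, takes a point from camera to tool coordinates, whose origin is the TCP and whose axes are the flange's). Camera axes: x right, y down, z forward; pixel columns grow to the right and rows downward; lengths in m; the calibration is good to about 2 mm. A picture is of the moment at which its call begins: read the wrist's pose just before it. There is no depth.
- ctrl.close_job(): hands the job in; it is judged then, once.
Trained networks look in a picture, given as the dict that the camera call returned (one of the last four; its "shot" number tells which), for a name from the list of things; names that differ only in an ending like _2 or _b are one class to them, and where a whole thing is asked for, a point or a joint stands for the part that bears it (a point fixed in the world has none). Each returns a list of dicts, best first, with "p" (0 to 1); they miss things now and then, are a little off and sometimes report something else, mostly with a low value. They report only what shows in the picture. A call takes as long as a camera call.
- ctrl.silhouettes(label, picture): "region" (480x640 bool, what is visible of it) and "at" ([column, row] in pixels, amid what is visible of it).
The state is a dict: "time": time; "joint_positions": joint angles; "qd": joint speeds; "joint_torque": joint torques, N m; "position": TCP position; "tool_rot": TCP orientation; "ft_force": force on the tool from outside, world axes, zero at the start; "torque": the same for the moment, N m; "grip_width": opening from 0.0 (shut) to 1.0 (fully open); "grip_force": force on a finger pad.
Only numpy, scipy, OpenCV 4.12 (cv2) and the standard library are available. Lean on these libraries where they do the work, as an engineer would, in place of code of your own. Each camera call takes 0.05 s, during which the arm holds its last target. There are 200 camera calls.

## Working session

There is one attempt and no reset: what is moved stays moved. The work goes in short steps, Python scripts to look and compute and a shell command to move; the robot and the scene stay as the last step left them, time stands still between calls to the robot, and variables do not carry over. Pictures are saved under pics/ and viewed, at most 10 in all, crops included, and the job is handed in when it is done.

```bash
ls; mkdir -p pics; cat > h.py <<'E'
import numpy as np, cv2
from scipy.spatial.transform import Rotation as Ro
from bench import ctrl
def shot(n):
    s=ctrl.get_state(); p=ctrl.get_image(n); p=dict(p)
    if n=="wrist":
        T=np.eye(4);T[:3,:3]=Ro.from_rotvec(s["tool_rot"]).as_matrix();T[:3,3]=s["position"]
        M=np.linalg.inv(T@np.array(p["mount"])); p["_R"],p["_t"]=M[:3,:3],M[:3,3]
    else: p["_R"],p["_t"]=np.array(p["R"]),np.array(p["t"])
    return p
def K(p): return np.array([[p["fx"],0,p["cx"]],[0,p["fy"],p["cy"]],[0,0,1.]]),np.array([p["k1"],0,0,0,0.])
def proj(p,X):
    k,d=K(p); return cv2.projectPoints(np.atleast_2d(np.array(X,float)),cv2.Rodrigues(p["_R"])[0],p["_t"],k,d)[0][:,0]
def ray(p,uv):
    k,d=K(p); q=cv2.undistortPoints(np.array([[uv]],float),k,d)[0,0]
    v=p["_R"].T@np.array([q[0],q[1],1]); return -p["_R"].T@p["_t"],v/np.linalg.norm(v)
def onz(p,uv,z):
    c,v=ray(p,uv); return c+v*(z-c[2])/v[2]
def tri(obs):
    A=np.zeros((3,3));b=np.zeros(3);L=[ray(p,uv) for p,uv in obs]
    for c,v in L:
        P=np.eye(3)-np.outer(v,v);A+=P;b+=P@c
    X=np.linalg.solve(A,b); return X,[np.linalg.norm((np.eye(3)-np.outer(v,v))@(X-c)) for c,v in L]
E
python3 - <<'E'
from h import *
np.set_printoptions(precision=4,suppress=True)
s=ctrl.get_state();print(s["time"],s["position"],s["tool_rot"],ctrl.finger_overhang)
print(Ro.from_rotvec(s["tool_rot"]).as_matrix())
for n in ["scene","side"]:
    p=shot(n);cv2.imwrite(f"pics/{n}0.png",p["pixels"]);print(n,-p["_R"].T@p["_t"])
    for l in ["heater_red","red_guard","red_toggle","heater_blue","blue_guard","tube_orange","tube_yellow","bottle","tip_box","beaker","timer"]:
        r=ctrl.silhouettes(l,p)
        for q in r[:2]:
            ys,xs=np.where(q["region"]);print(l,round(q["p"],2),q["at"],len(xs),xs.min(),xs.max(),ys.min(),ys.max())
E
```

```text
pics
0.0 [ 0.1763 -0.6254  0.4037] [-3.1101 -0.4301  0.0006] 0.1822
[[ 0.9625  0.2714 -0.0006]
 [ 0.2714 -0.9625  0.0018]
 [-0.0001 -0.0019 -1.    ]]
scene [1.1833 0.6594 0.936 ]
heater_red 0.82 [366.4, 316.1] 8133 301 428 260 376
red_guard 0.63 [367.3, 315.7] 8260 300 428 259 376
red_guard 0.61 [391.9, 277.5] 917 367 405 260 301
red_toggle 0.36 [389.3, 277.4] 919 366 405 260 301
heater_blue 0.68 [268.2, 228.1] 5647 213 322 179 273
blue_guard 0.9 [286.2, 194.1] 652 268 300 180 211
blue_guard 0.46 [368.2, 315.7] 7939 302 426 260 375
tube_orange 0.61 [352.8, 326.7] 151 350 359 318 335
tube_orange 0.47 [228.6, 178.7] 1480 207 257 157 201
tube_yellow 0.67 [233.4, 218.0] 93 227 234 207 221
bottle 0.73 [390.3, 276.3] 994 366 406 259 301
bottle 0.56 [269.9, 165.5] 931 257 281 139 187
tip_box 0.7 [369.4, 315.7] 8188 301 428 260 376
tip_box 0.63 [287.9, 194.0] 680 268 300 180 211
beaker 0.97 [495.0, 380.5] 1726 474 518 353 406
beaker 0.53 [354.9, 324.0] 130 350 359 317 334
timer 0.93 [492.8, 334.0] 712 476 509 321 351
side [ 0.427  -0.9468  0.6942]
heater_red 0.78 [327.3, 235.4] 4779 279 381 205 268
heater_red 0.23 [304.3, 222.5] 573 290 319 209 233
red_guard 0.81 [309.7, 221.5] 620 289 319 207 234
heater_blue 0.66 [351.2, 325.8] 8558 289 427 279 374
blue_guard 0.92 [326.6, 309.2] 1139 304 347 291 328
blue_guard 0.53 [354.0, 198.0] 69 352 357 196 208
tube_orange 0.56 [323.6, 235.9] 4737 278 381 205 268
tube_yellow 0.44 [403.3, 300.6] 158 399 408 290 308
bottle 0.78 [299.2, 401.6] 2332 279 318 361 436
bottle 0.54 [326.6, 235.4] 4791 278 381 205 268
tip_box 0.89 [361.6, 422.8] 3945 329 397 386 459
beaker 0.67 [290.8, 190.5] 710 278 301 172 207
beaker 0.28 [325.3, 235.9] 4810 278 381 205 268
timer 0.73 [252.6, 215.1] 333 241 266 208 224
```

View pics/scene0.png

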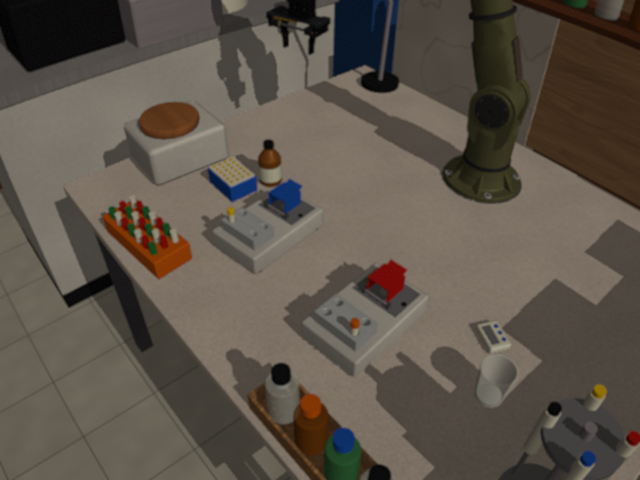

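View pics/side0.png

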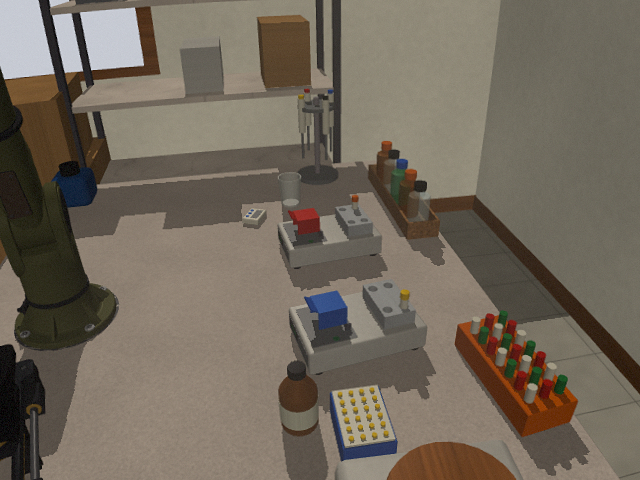

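The scene view shows the red-guarded heater at about (366,316), with the orange tube at (353,326). The side view shows it at (330,235). The beaker and timer are to its left and the blue heater, bottle and tip box to its right. Next I'll fit the red heater's pose to both masks.

```bash
cat > fit.py <<'E'
from h import *
from scipy.optimize import minimize
def box(x0,x1,y0,y1,z0,z1): return np.array([[x,y,z] for x in(x0,x1) for y in(y0,y1) for z in(z0,z1)])/1e3
G=np.array([[x,y,z] for y in(-28,28) for x,z in((-30,62),(-86,62),(-30,108),(-86,108))]+[[-99,y,116] for y in(-22,22)])/1e3
parts=[box(-120,120,-75,75,0,60),box(35,100,-55,55,60,90),G]
def W(q,P): 
    c,s=np.cos(q[2]),np.sin(q[2]); return P@np.array([[c,-s,0],[s,c,0],[0,0,1]]).T+[q[0],q[1],0]
def mask(p,q,ps=parts):
    m=np.zeros((480*4,640*4),np.uint8)
    for P in ps: cv2.fillConvexPoly(m,cv2.convexHull((proj(p,W(q,P))*4).round().astype(np.int32)),255)
    return cv2.resize(m,(640,480),interpolation=cv2.INTER_AREA)/255.
def fit(obs,q0,ps=parts):
    f=lambda q:sum(np.abs(mask(p,q,ps)-r).sum()/r.sum() for p,r in obs)
    for i in range(2):
        o=minimize(f,q0,method="Nelder-Mead",options=dict(initial_simplex=np.array(q0)+np.vstack([[0,0,0],np.diag([.03,.03,.15])])/(1+3*i),xatol=1e-5,fatol=1e-5)); q0=o.x
    return o.x,o.fun
E
python3 - <<'E'
from fit import *
np.set_printoptions(precision=4,suppress=True)
ps=[shot("scene"),shot("side")]
for l,i in(("heater_red",(0,0)),("heater_blue",(0,0))):
    obs=[]
    for p in ps:
        r=ctrl.silhouettes(l,p)[0];print(l,r["p"],r["at"]);obs.append((p,r["region"].astype(float)))
        print(onz(p,r["at"],.06))
    x=onz(obs[0][0],[*ctrl.silhouettes(l,ps[0])[0]["at"]],.05)
    for o in (obs,obs[:1],obs[1:]):
        print(min([fit(o,[x[0],x[1],a]) for a in(-.3,0.,.3)],key=lambda t:t[1]))
for l in["bottle","tip_box","beaker","timer"]:
    for p in ps:
        for r in ctrl.silhouettes(l,p)[:2]:print(l,r["p"],onz(p,r["at"],.03))
E
```

```text
heater_red 0.83 [366.3, 315.0]
[0.6449 0.1821 0.06  ]
heater_red 0.85 [327.1, 236.3]
[0.6194 0.1257 0.06  ]
(array([0.6299, 0.1692, 0.0919]), np.float64(0.17689107804877463))
(array([0.6259, 0.1646, 0.1194]), np.float64(0.09201882785991797))
(array([0.6304, 0.1732, 0.0798]), np.float64(0.06875768459198862))
heater_blue 0.8 [268.2, 227.1]
[ 0.6386 -0.1638  0.06  ]
heater_blue 0.96 [351.1, 327.6]
[ 0.6012 -0.224   0.06  ]
(array([ 0.6197, -0.1888,  0.1547]), np.float64(0.19492867081083187))
(array([ 0.615 , -0.1942,  0.1484]), np.float64(0.08843258184331))
(array([ 0.6214, -0.1836,  0.1426]), np.float64(0.08675781614771591))
bottle 0.95 [ 0.4568 -0.405   0.03  ]
bottle 0.79 [ 0.4795 -0.3626  0.03  ]
tip_box 0.95 [ 0.5846 -0.4115  0.03  ]
tip_box 0.75 [ 0.575 -0.427  0.03 ]
beaker 0.74 [0.5446 0.4448 0.03  ]
beaker 0.76 [0.57   0.4851 0.03  ]
timer 0.94 [0.4585 0.377  0.03  ]
timer 0.74 [0.5728 0.4982 0.03  ]
timer 0.54 [0.4391 0.3235 0.03  ]
```

```bash

python3 -m jog '{"translation":[[0.98,-0.64,0],[0.98,-0.64,0],[0.98,-0.64,0],[0.98,-0.64,0],[0.98,-0.64,0],[0.98,-0.64,0]],"yaw":[0,0,0,0,0,0],"jaw":[1,1,1,1,1,1]}' 20
python3 -m jog '{"translation":[[0.82,-0.70,0],[0.82,-0.70,0],[0.82,-0.70,0],[0.82,-0.70,0],[0.82,-0.70,0],[0.82,-0.70,0]],"yaw":[0,0,0,0,0,0],"jaw":[1,1,1,1,1,1]}'
python3 -m jog '{"translation":[[0.5,-0.85,0],[0.5,-0.85,0],[0.5,-0.85,0],[0.5,-0.85,0],[0.5,-0.85,0],[0.5,-0.85,0]],"yaw":[0,0,0,0,0,0],"jaw":[1,1,1,1,1,1]}'
python3 -m jog '{"translation":[[0.26,-0.92,0],[0.26,-0.92,0],[0.26,-0.92,0],[0.26,-0.92,0],[0.26,-0.92,0],[0.26,-0.92,0]],"yaw":[0,0,0,0.057,0.057,0.057],"jaw":[1,1,1,1,1,1]}'
python3 - <<'E'
from fit import *
np.set_printoptions(precision=4,suppress=True)
s=ctrl.get_state();print(s["joint_positions"])
p=shot("wrist");print(p["mount"]);cv2.imwrite("pics/w0.png",p["pixels"])
for l in["heater_red","red_guard","red_toggle_tip"]:
    for q in ctrl.silhouettes(l,p)[:2]:
        ys,xs=np.where(q["region"]);print(l,round(q["p"],2),q["at"],len(xs),xs.min(),xs.max(),ys.min(),ys.max())
q=[.63,.169,.092]
for P in parts: print(proj(p,W(q,P)).round().tolist())
E
```

```text
time: 2.75
position: [0.3298, -0.4497, 0.4049]
tool_rot: [3.111, 0.43, -0.001]
ft_force: [-0.4, -1.2, -1.1]
grip_width: 0.405
grip_force: 0.0
time: 3.5
position: [0.4489, -0.2724, 0.4046]
tool_rot: [3.112, 0.424, -0.001]
ft_force: [-1.3, -0.9, 0.2]
grip_width: -0.0
grip_force: 0.0
time: 4.25
position: [0.4998, -0.0823, 0.4045]
tool_rot: [3.112, 0.423, -0.001]
ft_force: [-0.2, -0.1, -0.0]
grip_width: 0.006
grip_force: 0.0
time: 5.0
position: [0.5008, 0.1096, 0.4045]
tool_rot: [3.137, 0.149, -0.001]
ft_force: [-0.3, -0.0, -0.8]
grip_width: 0.006
grip_force: 0.0
[ 0.4467  0.0699 -0.7389  1.7649  0.049   1.3259 -1.7791]
[[-0.0003 -0.9586 -0.2849  0.0794]
 [ 1.     -0.0003 -0.0001  0.0019]
 [-0.     -0.2849  0.9586  0.0199]
 [ 0.      0.      0.      1.    ]]
heater_red 0.71 [252.3, 93.8] 40168 140 352 0 202
red_guard 0.97 [244.7, 127.6] 9698 193 288 75 188
[[339.0, 191.0], [343.0, 204.0], [178.0, 191.0], [155.0, 203.0], [346.0, -123.0], [354.0, -178.0], [148.0, -125.0], [110.0, -181.0]]
[[320.0, -19.0], [321.0, -35.0], [159.0, -20.0], [142.0, -36.0], [321.0, -138.0], [322.0, -170.0], [147.0, -140.0], [127.0, -172.0]]
[[282.0, 83.0], [284.0, 161.0], [277.0, 77.0], [279.0, 167.0], [205.0, 82.0], [211.0, 160.0], [187.0, 76.0], [195.0, 167.0], [270.0, 189.0], [202.0, 189.0]]
```

View pics/w0.png

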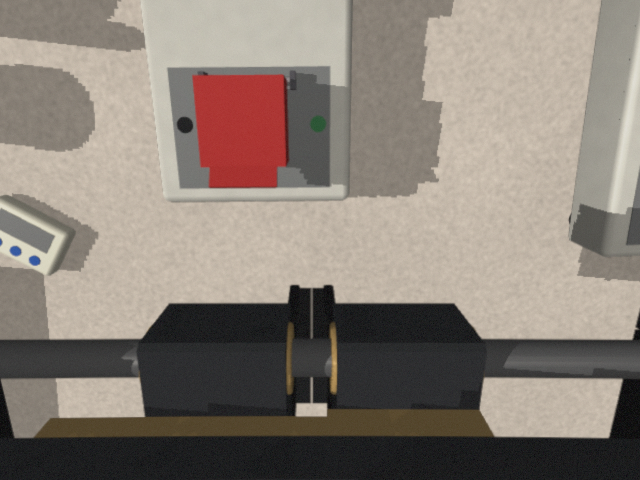

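The wrist view shows the shut red guard with its lip's front edge at (210..277, 187). The black dot is at (185,125) and the green dot at (318,124). The two-camera guess puts the lip about 7 px off. I'll refine the pose from these features, then check from a second wrist position.

```bash

cat > ref.py <<'E'
from fit import *
from scipy.optimize import least_squares
np.set_printoptions(precision=4,suppress=True)
def dots(p):
    g=p["pixels"].astype(int); 
    h=cv2.cvtColor(p["pixels"],cv2.COLOR_BGR2HSV); 
    return h
def solve(p,feats,q0=(.63,.169,.09)):
    X=np.array([f[0] for f in feats])/1e3; U=np.array([f[1] for f in feats])
    r=least_squares(lambda q:(proj(p,W(q,X))-U).ravel(),q0); return r.x,r.fun.reshape(-1,2)
E
python3 - <<'E'
from ref import *
p=shot("wrist");print(p["fx"])
F=[([-60,50,60],(185,125)),([-60,-50,60],(318,124)),([-99,22,116],(210,187.5)),([-99,-22,116],(277.5,187.5))]
print(solve(p,F)); print(solve(p,F[:2])[0],solve(p,F[2:])[0])
E
python3 -m jog '{"translation":[[-0.25,-0.25,0],[-0.25,-0.25,0],[-0.25,-0.25,0],[-0.25,-0.25,0]],"yaw":[0,0,0,0],"jaw":[1,1,1,1]}'
python3 - <<'E'
from ref import *
p=shot("wrist");cv2.imwrite("pics/w1.png",p["pixels"][:320,:500])
for l in["heater_red","red_guard"]:
    for q in ctrl.silhouettes(l,p)[:1]:
        ys,xs=np.where(q["region"]);print(l,round(q["p"],2),q["at"],len(xs),xs.min(),xs.max(),ys.min(),ys.max())
        if l=="red_guard": print(fit([(p,q["region"].astype(float))],[.63,.165,.09],[G]))
E
```

```text
412.21189602125133
(array([0.6309, 0.1668, 0.1052]), array([[ 0.7441, -0.078 ],
       [ 0.0929, -0.3203],
       [-0.2714,  0.496 ],
       [-0.4555, -0.1631]]))
[0.6307 0.167  0.1032] [0.6311 0.1656 0.0952]
time: 5.75
position: [0.4466, 0.1558, 0.4048]
tool_rot: [3.138, 0.148, 0.0]
ft_force: [-0.5, -0.6, 0.2]
grip_width: 0.004
grip_force: 0.0
heater_red 0.67 [319.0, 67.4] 28007 214 425 0 139
red_guard 0.95 [319.7, 46.6] 9684 274 369 0 108
(array([0.6309, 0.1659, 0.1119]), np.float64(0.02779519077354196))
```

View pics/w1.png

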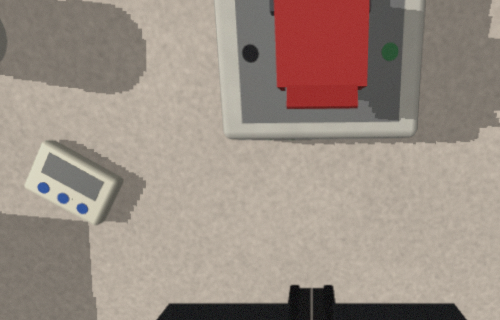

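```bash

cat > go.py <<'E'
from ref import *
Q=np.array([.631,.1665,.105])
def tip():
    s=ctrl.get_state(); R=Ro.from_rotvec(s["tool_rot"]).as_matrix(); w=np.array(s["position"])+R@[0,0,ctrl.finger_overhang]
    c,sn=np.cos(Q[2]),np.sin(Q[2]); H=np.array([[c,-sn,0],[sn,c,0],[0,0,1]])
    return H.T@(w-[Q[0],Q[1],0])*1e3,R.T@H
def plan(pts):
    t,A=tip(); print("tip in heater mm",t.round(1))
    for P in pts: print(P,(A@(np.array(P)-t)/200).round(3).tolist())
E
python3 - <<'E'
from go import *
import pickle
p=shot("wrist");F=[([-60,50,60],(250,53)),([-60,-50,60],(390,51)),([-99,22,116],(287,107)),([-99,-22,116],(358,107))]
print(solve(p,F))
c,s=ctrl.get_state(),0
p0=dict(p);R=Ro.from_rotvec([3.137,.149,-.001]).as_matrix();T=np.eye(4);T[:3,:3]=R;T[:3,3]=[.5008,.1096,.4045]
M=np.linalg.inv(T@np.array(p["mount"]));p0["_R"],p0["_t"]=M[:3,:3],M[:3,3]
for n,a,b in(("lipmid",(243.7,187.5),(322.5,107)),("black",(185,125),(250,53)),("green",(318,124),(390,51))):print(n,tri([(p0,a),(p,b)]))
print(W(Q,np.array([[-.099,0,.116],[-.06,.05,.06],[-.06,-.05,.06]])))
plan([(-150,0,200),(-150,0,105)])
E
```

```text
(array([0.6313, 0.166 , 0.1054]), array([[ 0.7047, -0.2874],
       [-0.2853, -0.1262],
       [-0.2536,  0.6149],
       [-0.107 , -0.2828]]))
lipmid (array([0.5328, 0.1552, 0.1152]), [np.float64(0.00035587188545841705), np.float64(0.0003558718854584167)])
black (array([0.566 , 0.2098, 0.059 ]), [np.float64(0.00031354875345929634), np.float64(0.0003135487534594697)])
green (array([0.5765, 0.1096, 0.0608]), [np.float64(0.0003121068928440926), np.float64(0.0003121068928440995)])
[[0.5325 0.1561 0.116 ]
 [0.5661 0.2099 0.06  ]
 [0.5766 0.1105 0.06  ]]
tip in heater mm [-184.8    9.2  222.3]
(-150, 0, 200) [0.174, 0.044, 0.112]
(-150, 0, 105) [0.175, 0.045, 0.587]
```

Triangulated heights are 115, 59 and 61 mm, against 116, 60 and 60 mm in the text, so the pose holds. Next I'll lower the closed fingertip in front of the lip.

```bash

python3 -m jog '{"translation":[[0.174,0.044,0.11],[0.175,0.045,0.3],[0.175,0.045,0.5],[0.175,0.045,0.587],[0.175,0.045,0.587],[0.175,0.045,0.587]],"yaw":[0,0,0,0,0,0],"jaw":[1,1,1,1,1,1]}'
python3 - <<'E'
from go import *
L=[(-125,0,105)]
for th in(0,.12,.25,.4,.55,.7,.8,.9,1.,1.1,1.15):
    a=np.radians(34.8)+th;L.append((round(-30-84*np.cos(a)-9,1),0,round(68+84*np.sin(a)-11,1)))
plan(L)
E
```

```text
time: 6.7
position: [0.4822, 0.1517, 0.2888]
tool_rot: [-3.138, -0.15, -0.004]
ft_force: [0.4, -0.3, -0.5]
grip_width: 0.007
grip_force: 0.0
tip in heater mm [-149.     0.9  106.6]
(-125, 0, 105) [0.12, 0.003, 0.008]
(np.float64(-108.0), 0, np.float64(104.9)) [0.205, 0.002, 0.009]
(np.float64(-101.7), 0, np.float64(112.9)) [0.237, 0.002, -0.031]
(np.float64(-94.0), 0, np.float64(120.5)) [0.275, 0.002, -0.069]
(np.float64(-83.9), 0, np.float64(128.0)) [0.326, 0.001, -0.106]
(np.float64(-72.7), 0, np.float64(133.9)) [0.382, 0.001, -0.136]
(np.float64(-60.9), 0, np.float64(138.1)) [0.441, 0.0, -0.156]
(np.float64(-52.7), 0, np.float64(139.9)) [0.482, -0.0, -0.165]
(np.float64(-44.3), 0, np.float64(140.8)) [0.524, -0.001, -0.17]
(np.float64(-35.9), 0, np.float64(140.9)) [0.566, -0.001, -0.17]
(np.float64(-27.6), 0, np.float64(140.2)) [0.608, -0.001, -0.166]
(np.float64(-23.4), 0, np.float64(139.5)) [0.629, -0.002, -0.163]
```

```bash

python3 -m jog '{"translation":[[0.06,0,0.004],[0.12,0.002,0.008],[0.17,0.002,0.009],[0.205,0.002,0.009],[0.237,0.002,-0.031],[0.275,0.002,-0.069]],"yaw":[0,0,0,0,0,0],"jaw":[1,1,1,1,1,1]}'
python3 -m jog '{"translation":[[0.05,0,-0.037],[0.107,0,-0.067],[0.166,0,-0.087],[0.207,0,-0.096],[0.249,0,-0.101],[0.291,0,-0.101],[0.333,0,-0.097],[0.354,0,-0.097]],"yaw":[0,0,0,0,0,0,0,0],"jaw":[1,1,1,1,1,1,1,1]}'
python3 -m jog '{"translation":[[0,0,0],[-0.05,0,-0.05],[-0.1,0,-0.1],[-0.15,0,-0.15]],"yaw":[0,0,0,0],"jaw":[1,1,1,1]}'
python3 - <<'E'
from go import *
plan([(-60,42,150)])
p=shot("wrist");cv2.imwrite("pics/w2.png",p["pixels"])
p=shot("side");a=cv2.resize(p["pixels"][180:280,240:400],(800,500),interpolation=cv2.INTER_CUBIC);cv2.imwrite("pics/s2.png",a)
E
```

```text
time: 7.45
position: [0.5366, 0.1564, 0.3013]
tool_rot: [-3.138, -0.151, 0.0]
ft_force: [-0.6, 0.5, -0.4]
grip_width: 0.003
grip_force: 0.1
time: 8.45
position: [0.6072, 0.1629, 0.3202]
tool_rot: [3.138, 0.15, -0.001]
ft_force: [-0.6, -0.3, -0.1]
grip_width: 0.004
grip_force: 0.0
time: 8.95
position: [0.5759, 0.1603, 0.3518]
tool_rot: [3.138, 0.151, 0.001]
ft_force: [0.3, -0.4, -1.2]
grip_width: 0.012
grip_force: 0.0
tip in heater mm [-55.3  -0.5 169.6]
(-60, 42, 150) [-0.026, -0.212, 0.098]
```

View pics/w2.png

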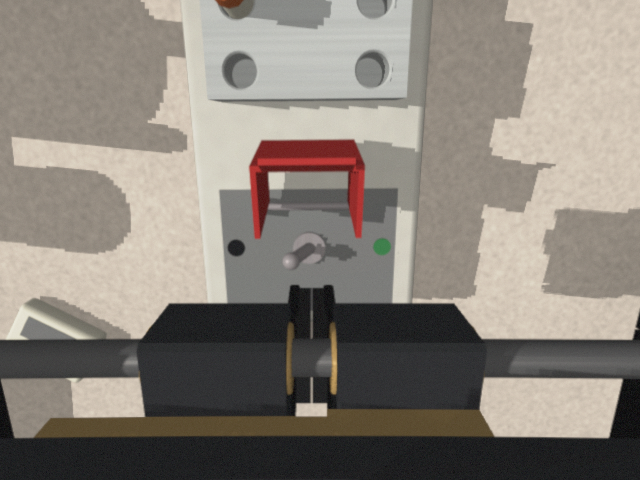

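The guard stands open and the toggle's ball at (290,262) leans towards the black dot. I'll go down on the ball's +y side and push it over.

```bash
python3 - <<'E'
from go import *
plan([(-64,46,160),(-64,46,82)])
E
python3 -m jog '{"translation":[[-0.045,-0.10,0],[-0.045,-0.232,0.05],[-0.045,-0.232,0.15],[-0.045,-0.232,0.3],[-0.045,-0.232,0.44],[-0.045,-0.232,0.44],[-0.045,-0.232,0.44]],"yaw":[0,0,0,0,0,0,0],"jaw":[1,1,1,1,1,1,1]}'
python3 - <<'E'
from go import *
plan([(-64,y,82) for y in(30,15,8,4,0)])
E
```

```text
tip in heater mm [-54.8  -0.3 170.4]
(-64, 46, 160) [-0.048, -0.231, 0.052]
(-64, 46, 82) [-0.05, -0.231, 0.442]
time: 9.93
position: [0.5637, 0.2056, 0.2629]
tool_rot: [-3.138, -0.15, -0.001]
ft_force: [-0.0, 0.7, 0.4]
grip_width: 0.004
grip_force: 0.0
tip in heater mm [-62.8  45.9  80.7]
(-64, 30, 82) [-0.005, 0.08, -0.006]
(-64, 15, 82) [-0.005, 0.155, -0.006]
(-64, 8, 82) [-0.004, 0.19, -0.006]
(-64, 4, 82) [-0.004, 0.21, -0.006]
(-64, 0, 82) [-0.004, 0.23, -0.006]
```

```bash

python3 -m jog '{"translation":[[-0.004,0.04,0],[-0.004,0.08,0],[-0.004,0.12,0],[-0.004,0.155,0],[-0.004,0.175,0],[-0.004,0.19,0],[-0.004,0.19,0]],"yaw":[0,0,0,0,0,0,0],"jaw":[1,1,1,1,1,1,1]}'
python3 -m jog '{"translation":[[0,0.01,0],[0,0.02,0],[0,0.02,0]],"yaw":[0,0,0],"jaw":[1,1,1]}'
python3 -m jog '{"translation":[[0,0.01,0],[0,0.02,0],[0,0.02,0]],"yaw":[0,0,0],"jaw":[1,1,1]}'
python3 -c "from go import *;plan([(-64,0,82)])"
```

```text
time: 10.8
position: [0.5665, 0.1673, 0.2625]
tool_rot: [3.138, 0.15, 0.0]
ft_force: [0.7, 0.3, 1.0]
grip_width: 0.003
grip_force: 0.5
time: 11.18
position: [0.5665, 0.1643, 0.2625]
tool_rot: [-3.137, -0.151, 0.0]
ft_force: [1.1, 3.8, 0.1]
grip_width: 0.005
grip_force: 1.6
time: 11.55
position: [0.5664, 0.1627, 0.2628]
tool_rot: [-3.133, -0.154, -0.001]
ft_force: [0.2, 9.5, -1.5]
grip_width: 0.003
grip_force: 3.8
tip in heater mm [-64.5   4.   80.6]
(-64, 0, 82) [0.003, 0.02, -0.007]
```

The finger stopped at y = 4 mm with 9.5 N, so the toggle is at its stop. I'll back off and look.

```bash

python3 -m jog '{"translation":[[0,-0.1,0],[0,-0.1,-0.15],[0,-0.1,-0.4],[-0.15,-0.1,-0.6],[-0.15,-0.1,-0.6],[-0.15,-0.1,-0.6]],"yaw":[0,0,0,0,0,0],"jaw":[1,1,1,1,1,1]}'
python3 - <<'E'
from go import *
p=shot("wrist");cv2.imwrite("pics/w3.png",p["pixels"][:,100:600])
for t in(0,.5,.8,.9,1.):
    a=.5-t;print(t,proj(p,W(Q,np.array([[-.06,.028*np.sin(a),.064+.028*np.cos(a)]])))-[100,0])
print(proj(p,W(Q,np.array([[.0055,0,.144],[.035,0,.09]])))-[100,0])
plan([(30,0,200),(30,0,133)])
E
```

```text
time: 12.3
position: [0.5354, 0.1754, 0.3818]
tool_rot: [3.136, 0.148, -0.001]
ft_force: [-0.5, -0.8, -0.8]
grip_width: 0.003
grip_force: 0.0
0 [[215.0476 189.0763]]
0.5 [[235.496  189.7033]]
0.8 [[247.903  189.2439]]
0.9 [[251.7416 188.9585]]
1.0 [[255.3507 188.6133]]
[[242.6055  74.4171]
 [236.3938  29.8636]]
tip in heater mm [-94.4  18.6 198.9]
(30, 0, 200) [0.623, 0.086, -0.006]
(30, 0, 133) [0.624, 0.086, 0.329]
```

View pics/w3.png

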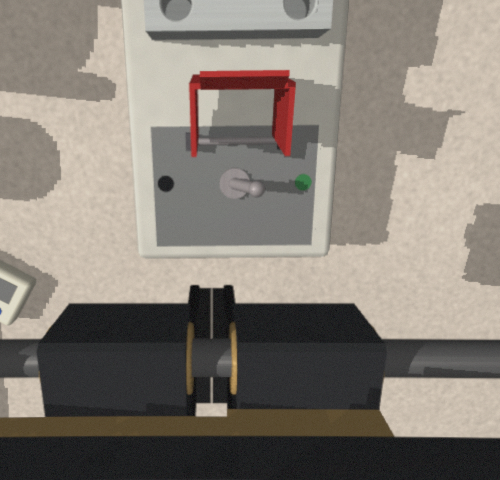

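The ball is at (256,188), matching the predicted fully-on position (255,189). The guard is still open. Next I'll go over it, come down behind it and tip it forward.

```bash

python3 -m jog '{"translation":[[0.15,0.05,-0.05],[0.35,0.086,-0.05],[0.624,0.086,-0.02],[0.624,0.086,0.05],[0.624,0.086,0.2],[0.624,0.086,0.33],[0.624,0.086,0.33],[0.624,0.086,0.33]],"yaw":[0,0,0,0,0,0,0,0],"jaw":[1,1,1,1,1,1,1,1]}'
python3 - <<'E'
from go import *
plan([(15,0,133),(0,0,137),(-12,0,140),(-24,0,141),(-36,0,141),(-45,0,141),(-52,0,141)])
E
```

```text
time: 13.35
position: [0.6611, 0.1715, 0.3168]
tool_rot: [3.138, 0.151, -0.0]
ft_force: [-0.5, 0.3, 0.3]
grip_width: 0.01
grip_force: 0.0
tip in heater mm [ 30.5   1.8 134.6]
(15, 0, 133) [-0.077, 0.01, 0.008]
(0, 0, 137) [-0.152, 0.01, -0.012]
(-12, 0, 140) [-0.212, 0.011, -0.027]
(-24, 0, 141) [-0.272, 0.011, -0.032]
(-36, 0, 141) [-0.332, 0.012, -0.032]
(-45, 0, 141) [-0.377, 0.012, -0.032]
(-52, 0, 141) [-0.412, 0.013, -0.032]
```

```bash

python3 -m jog '{"translation":[[-0.077,0.01,0.008],[-0.15,0.01,-0.012],[-0.212,0.01,-0.027],[-0.272,0.01,-0.032],[-0.332,0.01,-0.032],[-0.377,0.01,-0.032],[-0.412,0.01,-0.032],[-0.43,0.01,-0.032]],"yaw":[0,0,0,0,0,0,0,0],"jaw":[1,1,1,1,1,1,1,1]}'
python3 -m jog '{"translation":[[0,0,0],[0,0,-0.1],[-0.2,0,-0.3],[-0.45,0,-0.45],[-0.45,0,-0.45],[-0.45,0,-0.45]],"yaw":[0,0,0,0,0,0],"jaw":[1,1,1,1,1,1]}'
python3 - <<'E'
from go import *
p=shot("wrist");cv2.imwrite("pics/w4.png",p["pixels"])
q=ctrl.silhouettes("red_guard",p)[0];r=q["region"].astype(float);m=mask(p,Q,[G])
print(q["p"],np.abs(m-r).sum()/r.sum(),proj(p,W(Q,np.array([[-.099,.022,.116],[-.099,-.022,.116]]))))
p=shot("side");cv2.imwrite("pics/s4.png",cv2.resize(p["pixels"][160:360,230:450],(792,720))[:600])
E
```

```text
time: 14.35
position: [0.5754, 0.1611, 0.3229]
tool_rot: [3.138, 0.15, -0.0]
ft_force: [0.2, 0.1, 0.4]
grip_width: 0.001
grip_force: 0.0
time: 15.1
position: [0.4867, 0.1525, 0.4139]
tool_rot: [3.137, 0.15, 0.004]
ft_force: [0.6, 0.2, 0.1]
grip_width: 0.004
grip_force: 0.0
0.58 0.06185747901611142 [[276.2294 171.9573]
 [341.9262 171.2923]]
```

View pics/w4.png

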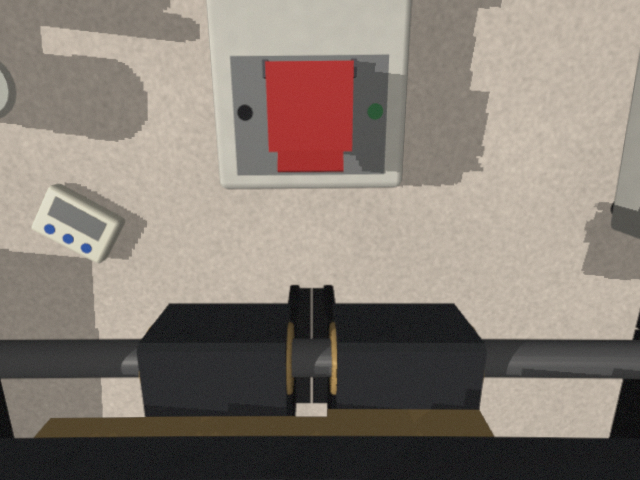

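View pics/s4.png

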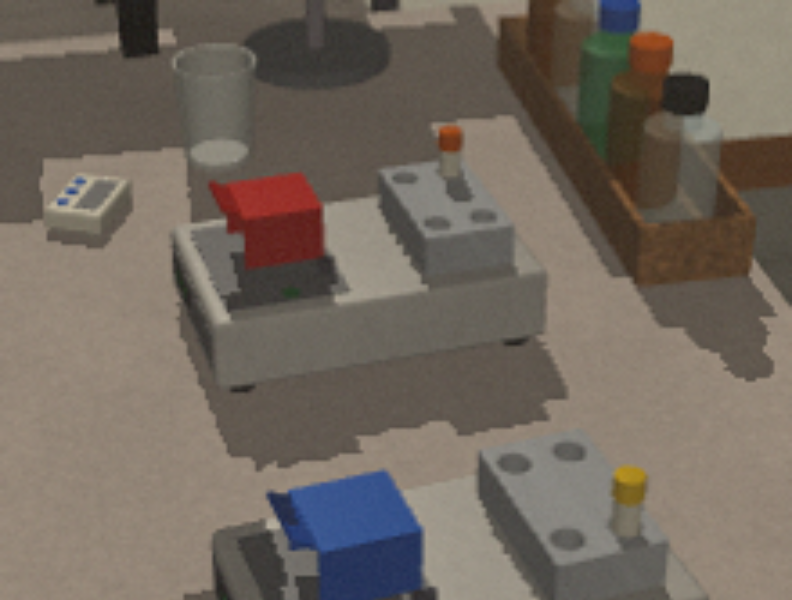

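The red guard is fully shut: its lip edge at (277..343, 172) matches the prediction for shut. The tubes, timer, beaker and the blue guard look undisturbed, and the arm is clear.

```bash
python3 -c "from bench import ctrl;print(ctrl.close_job())"
```

```text
the job is handed in; nothing more can be done
None
```

The red-guarded heater is switched on: I pushed its guard open, flipped the toggle fully to the green dot and dropped the guard shut over it, then handed the job in at about 15 s with the arm clear and the rest of the bench untouched as far as the pictures show.

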